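# Close a reline jig and pin it with its guide rod

### The arm

A 6-joint arm with a two-finger parallel gripper is mounted at the origin on the work surface. World frame = base frame: x ahead of the robot, y to its left, z up, the work surface at z = 0. Lengths are in m, angles in rad, forces in N, time in s.
With the tool pointing down it reaches from about 0.35 to 0.925 m from the base axis. Payload 6.4 kg.
Tool frame: the origin (TCP) lies on the centre line of the jaws, within the pads' length; the fingertips stand r.tip_extent ahead of it and the grasp point (between the pads) lies 8 mm behind it (r.tip_extent is the distance from the TCP to the fingertips, in m); z points along the fingers, y is the line along which they close (so a half turn about z gives the same grasp; the last joint's range is limited). The gripper opens to 85 mm and grips with 20 to 120 N. Pads are 22 mm wide; open, the fingers measure 114 mm over their backs; the gripper's body (76 mm by 85 mm) begins 54 mm behind the grasp point. The pads swing forward as they close: fully open they stand 13 mm farther back than shut.
Start: joints at [-1.376, 0.245, 1.558, -0, 1.339, -0.174], TCP at [0.234, -0.606, 0.221] pointing down, gripper open.
Joint ranges: [-3.13, 3.13], [-1.02, 2.26], [0.13, 2.54], [-0.95, 4.09], [0.21, 2.88], [-2.74, 2.74]. Speed limits (rad/s): [2.57, 2.57, 3.14, 3.14, 3.14, 3.14].

### API

Orientations are given as a unit quaternion [x, y, z, w].
In Python, from plant import r gives the robot as it stands.
- The arm moves only by the tool servo_tool, never from a script. Its argument "series" is one flat list of numbers, 4 for each row, row after row: the shift along the world's x, y, z in units of 30 cm (1.0 is 30 cm), then the turn about the world's z in units of 120 degrees (1.0 is 120 degrees). In form: [tx, ty, tz, turn, tx, ty, tz, turn, ...]. A call has 1 to 8 rows; each row is the pose to reach, as a shift and turn from the pose commanded when the call began; what a row does not reach only later rows make up. A row lasts 1/10 s, in which the tool goes at most 50 mm and 8.59 degrees, less where a joint would pass 70% of its speed; a pose out of reach is approached as far as the arm can. A call with a number of a shift or a turn outside -1 to 1 is refused whole. A call with a gripper value outside its range is refused whole. "jaw" is the opening, from 0 (shut) to 1 (fully open), set as the call begins (left out, the last holds). The fingers move at their own pace and stop on an object; the grip force is fixed at half the most. Time passes only in rows, so rows that repeat a pose let the fingers close. It gives the time, the measured TCP pose, the force, the opening and the grip force at its end, in the units of the state.
- r.sense(): the state, without advancing time (a new reading comes with each control period).
- r.camera(name): name is "side" or "top"; returns the picture (384x512x3 uint8, blue, green, red); there is no depth.
- r.camera_info(name): a dict with "intrinsics" (3x3 intrinsics, pixels), "dist_coeffs" ([k1, k2, p1, p2, k3] as OpenCV has them; the pictures are not rectified), "R" (3x3) and "t" (3): a world point X has camera coordinates R X + t. Camera axes: x right, y down, z forward; pixel columns grow to the right and rows downward; lengths in m; the calibration is good to about 2 mm. A picture is of the moment at which its call begins. camera_info takes no time and is no camera call.
- r.sign_off(): hands the job in; it is judged then, once.
The state is a dict: "time_s": time; "joints": joint angles; "qvel": joint speeds; "joint_efforts": joint torques, N m; "tool_pos": TCP position; "tool_rot": TCP orientation; "contact_force": force on the tool from outside, world axes, zero at the start; "moment": the same for the moment, N m; "finger_gap": finger opening in m; "grasp_force": force on a finger pad.
Only numpy, scipy, OpenCV 4.12 (cv2) and the standard library are available. Lean on these libraries where they do the work, as an engineer would, in place of code of your own. Each camera call takes 0.05 s, during which the arm holds its last target. There are 200 camera calls.

### The job

Close the dental reline jig: pick the loose upper plate up by its bar handle and lower it over the two pins of the jig until it rests flush on the posts, turned so that its bushing stands over the bushing in the base, and let go of it. Then take the guide rod out of its stand by the thick head and thread it, foot first, down through the plate's bushing and on through the base's bushing, until the foot sticks out below the base but stays clear of the bench. Finish holding the rod like that, still and upright in the gripper with the plate still flush, and leave the other things on the bench where they are.

Things in the scene. Friction and masses are not known exactly. Their poses are not given: they have to be found in the camera images.
- jig: Fixed. Grey base 150 (x) x 190 (y) mm, from 35 to 50 mm above the bench, on four feet. Origin on the bench under its centre, z up; yaw within 0.35 rad. At x 0, y +65 and -65 mm stand 20 mm posts with flat shoulders 90 mm up; 10 mm pins rise from them to 118 mm, tapered to 4 mm in the top 6 mm. Plain 12 mm rest posts, also 90 mm up, at x +-45, y +-65. White cast (to 72 mm up) at -x; base bushing at x +36, y 0.
- jig_bushing (a point): Centre of the upper mouth of the base's bushing: upright round bore 14 mm wide, 15 mm deep, open below, brass rim; at x +36, y 0, z +50 mm of the jig. Below the base there are 35 mm to the bench.
- plate: Loose aluminium plate 110 (x) x 170 (y) x 10 mm, 0.3 to 0.6 kg, flat on the bench. Origin: centre of its underside, z up; yaw within 0.5 rad of world. 12 mm holes at x 0, y +65 and -65 mm; 14 mm bushing at x +36, y 0. Handle: upright steel bar at the centre, 14 mm thick in x, 44 mm long in y, from 10 to 42 mm above the underside. Seated: 90 mm above the jig's origin, axes as the jig's.
- plate_bushing (a point): Centre of the upper mouth of the plate's bushing: straight bore 14 mm wide, 10 mm deep, brass rim, at x = +36 mm, y = 0, z = 10 mm of the plate. 100 mm above the bench when the plate is seated.
- rod: Steel guide rod 166 mm long, 0.13 to 0.25 kg, upright in its stand at first, foot 10 mm above the bench. Origin: centre of its foot, z towards the head. Shaft 12 mm thick up to 130 mm, its lowest 6 mm tapering to 6 mm at the foot; round head 22 mm thick from 130 to 166 mm.
- rod_stand: Fixed grey block 50 x 50 x 40 mm with a round upright socket 13.5 mm wide, 30 mm deep (its floor 10 mm above the bench) in the middle of its top, in which the rod stands. Origin at the centre of its underside.
- dish: Bystander: small glass dish, 64 mm wide, 22 mm high, origin at its underside.
- wax_knife: Bystander: wax knife with wooden handle, 170 mm, lying near the robot.
- brush: Bystander: brush, 170 mm, lying at the left side.
- screwdriver: Bystander: screwdriver with black handle, 180 mm, lying at the right side.
- jar: Bystander: closed white jar, 60 mm wide, 75 mm high, at the far side.
- bowl: Bystander: dark rubber mixing bowl, 110 mm wide, 60 mm high, at the far side.
- cast: Bystander: plaster cast of a jaw, 55 x 65 x 29 mm, at the far side.
Things that resemble listed ones, but are neither listed nor needed, are in the scene too. What is shaped like the rod but blue or pink is not meant.

How it is judged:
By the outcome, as a careful person would: the job done as asked, in the order asked, and still so for the second after the job is handed in, while the arm keeps its last pose, push and grip.
It also fails if it takes over 72 s, if anything falls off the work surface, if the arm or the gripper's body presses on something with over 40 N, if the wrist force passes 120 N, or if a joint passes its speed limit or range.

## Working session

There is one attempt and no reset: what is moved stays moved. The work goes in short steps, Python scripts to look and compute and a tool call to move; the robot and the scene stay as the last step left them, time stands still between calls to the robot, and variables do not carry over. Pictures are saved under pics/ and viewed, at most 10 in all, crops included, and the job is handed in when it is done.

Besides the shell and the picture viewer there is one more tool, called after "Emit:" as name(argument=value, ...) on one line, values as JSON. servo_tool: Moves the arm, as the interface text tells. Its arguments: {"type":"object","properties":{"series":{"type":"array","items":{"type":"number"}},"jaw":{"type":"number"}},"required":["series"]}

```bash
mkdir -p pics; ls
python3 - <<'E'
from plant import r
import cv2
for n in("top","side"):
    im=r.camera(n); cv2.imwrite(f"pics/{n}0.png",im); cv2.imwrite(f"pics/{n}0b.png",cv2.resize(im,(800,600),interpolation=cv2.INTER_CUBIC))
    i=r.camera_info(n); print(n,i)
print(r.tip_extent,r.sense())
E
```

```text
pics
top {'intrinsics': array([[384.57224143,   0.        , 257.77420471],
       [  0.        , 384.57224143, 197.55425338],
       [  0.        ,   0.        ,   1.        ]]), 'dist_coeffs': array([-0.117836,  0.      ,  0.      ,  0.      ,  0.      ]), 'R': array([[-0.02897651, -0.99925092, -0.02565087],
       [-0.99183557,  0.03193074, -0.12346105],
       [ 0.12418762,  0.02186398, -0.99201784]]), 't': array([0.0218605 , 0.59102882, 1.17723965])}
side {'intrinsics': array([[372.29282175,   0.        , 254.19709069],
       [  0.        , 372.29282175, 197.23698796],
       [  0.        ,   0.        ,   1.        ]]), 'dist_coeffs': array([-0.00220151,  0.        ,  0.        ,  0.        ,  0.        ]), 'R': array([[-0.94616808, -0.32361582,  0.00622692],
       [-0.18627184,  0.5286755 , -0.82813346],
       [ 0.26470507, -0.78471334, -0.56049639]]), 't': array([0.5587048 , 0.14096887, 0.94726769])}
0.011 {'time_s': 0.1, 'joints': array([-1.37609162e+00,  2.45734204e-01,  1.55890549e+00,  4.78927641e-06,
        1.33873890e+00, -1.74133834e-01]), 'qvel': array([ 9.89162715e-04, -2.47365275e-03, -2.83889280e-03, -8.44648613e-04,
       -7.25019980e-05, -2.36309461e-05]), 'joint_efforts': array([ 1.08929326e-04, -4.30670571e+01, -3.27129829e+01, -1.24236694e-04,
        2.81471839e-03, -1.98862580e-05]), 'tool_pos': array([ 0.23422756, -0.60576021,  0.22048977]), 'tool_rot': array([ 9.83042618e-01,  1.83375065e-01, -6.85462000e-06, -8.92949743e-04]), 'contact_force': array([-0.18048766,  0.40713544, -0.33013669]), 'moment': array([0.01487156, 0.00170942, 0.02011235]), 'grasp_force': 0.0, 'finger_gap': 0.08556296288350244}
```

View pics/top0b.png

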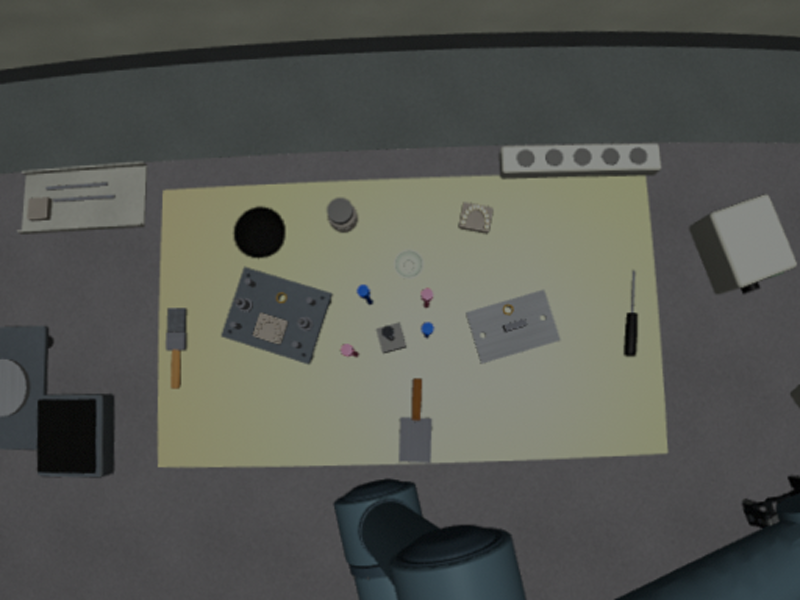

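View pics/side0b.png

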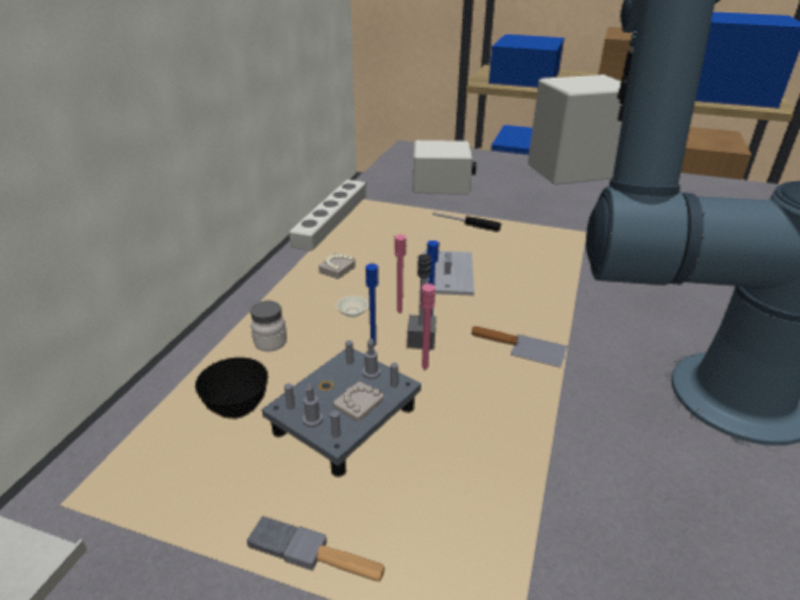

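Top view (800x600 px): the jig is at (275,315), with its brass bushing at (281,297). The plate is at (512,325), with its bushing at (508,309). The dark rod in the grey stand is at (390,333).
What could be mistaken for the rod:
- blue decoys at (365,293) and (427,328)
- pink decoys at (427,297) and (347,350)

I choose the dark steel rod in the block, and will check it in a close crop.

```bash
cat > h.py <<'E'
import numpy as np,cv2
from plant import r
def ray(n,uv):
    i=r.camera_info(n); R,t=np.array(i["R"]),np.array(i["t"])
    p=cv2.undistortPoints(np.array(uv,float).reshape(-1,1,2),i["intrinsics"],i["dist_coeffs"]).reshape(-1,2)
    return -R.T@t, np.c_[p,np.ones(len(p))]@R
def onz(n,uv,z):
    c,d=ray(n,uv); return c+d*((z-c[2])/d[:,2])[:,None]
def proj(n,X):
    i=r.camera_info(n); return cv2.projectPoints(np.array(X,float).reshape(-1,1,3),cv2.Rodrigues(i["R"])[0],i["t"],i["intrinsics"],i["dist_coeffs"])[0].reshape(-1,2)
def tri(uva,uvb):
    c1,d1=ray("top",[uva]);c2,d2=ray("side",[uvb]);d1,d2=d1[0],d2[0]
    s=np.linalg.lstsq(np.c_[d1,-d2],c2-c1,rcond=None)[0]
    a,b=c1+s[0]*d1,c2+s[1]*d2; return (a+b)/2,np.linalg.norm(a-b)
E
python3 - <<'E'
from h import *
im=cv2.imread("pics/top0.png")
hsv=cv2.cvtColor(im,cv2.COLOR_BGR2HSV)
print("mat",hsv[250,200],"plate",hsv[215,315],"jig",hsv[210,160])
m=np.zeros(im.shape[:2],np.uint8); m[120:295,105:420]=1
g=((hsv[...,1]<45)&(m>0)).astype(np.uint8)
for c in cv2.findContours(g,cv2.RETR_EXTERNAL,cv2.CHAIN_APPROX_NONE)[0]:
    if cv2.contourArea(c)>150:
        print(cv2.boundingRect(c),cv2.contourArea(c))
        for z in(.01,.05):
            P=onz("top",c.reshape(-1,2),z)[:,:2].astype(np.float32); print(z,cv2.minAreaRect(P))
a=cv2.resize(im[165:240,130:250],(600,375),interpolation=cv2.INTER_CUBIC)
b=cv2.resize(im[175:241,285:365],(400,330),interpolation=cv2.INTER_CUBIC)
cv2.imwrite("pics/c1.png",np.clip(1.6*cv2.resize(im[165:240,135:295],(800,375),interpolation=cv2.INTER_CUBIC),0,255).astype(np.uint8))
s=cv2.imread("pics/side0.png")
cv2.imwrite("pics/c2.png",cv2.resize(s[145:305,160:320],(600,600),interpolation=cv2.INTER_CUBIC))
E
```

```text
mat [ 34  38 140] plate [ 96  12 105] jig [105  36  70]
(106, 197, 13, 28) 296.5
0.01 ((0.5680378079414368, 0.4873201251029968), (0.08995570242404938, 0.04148083180189133), 0.7551794052124023)
0.05 ((0.5638993382453918, 0.4707503616809845), (0.08703358471393585, 0.040133364498615265), 0.7549152970314026)
(151, 134, 30, 30) 411.0
0.01 ((0.7703718543052673, 0.30767345428466797), (0.09701777994632721, 0.09910036623477936), 4.874042987823486)
0.05 ((0.7596608400344849, 0.2969394326210022), (0.0938662514090538, 0.09588119387626648), 4.874138832092285)
(141, 120, 279, 175) 36490.0
0.01 ((0.5680105686187744, -0.06171077489852905), (0.8980672359466553, 0.5693141222000122), 88.07577514648438)
0.05 ((0.5638731122016907, -0.06044572591781616), (0.8688943386077881, 0.5508204102516174), 88.07577514648438)
```

View pics/c1.png

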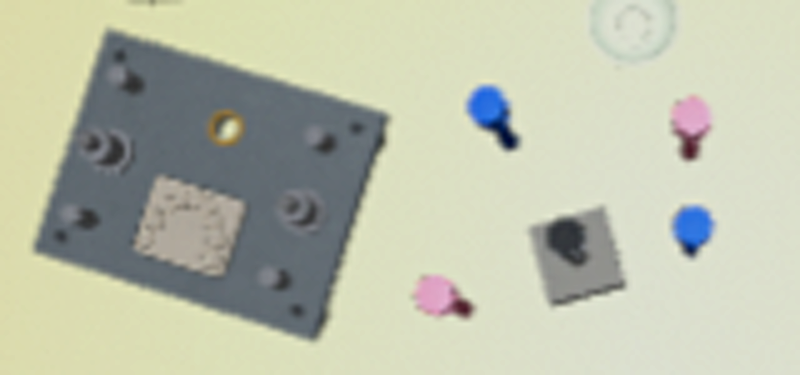

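View pics/c2.png

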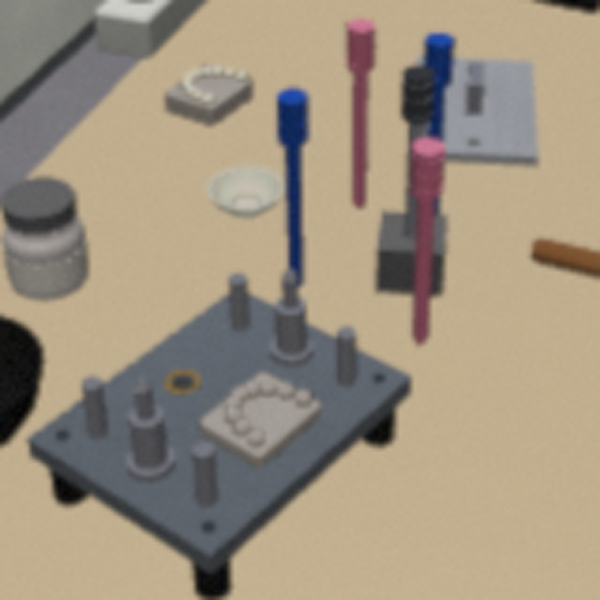

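The crops show the dark ridged rod standing in the grey block at native (248,213), and the pink and blue ones standing free around it. In the top crop the jig's brass bushing is at (225,128), and the pin posts are at about (105,148) and (300,210). Next I'll take measurements.

Run:
```python
from h import *
im=cv2.imread("pics/top0.png"); hsv=cv2.cvtColor(im,cv2.COLOR_BGR2HSV)
def seg(x0,x1,y0,y1,ch,inv,k=4):
    s=cv2.resize(ch[y0:y1,x0:x1],None,fx=k,fy=k,interpolation=cv2.INTER_CUBIC)
    th,m=cv2.threshold(s,0,255,cv2.THRESH_OTSU+(cv2.THRESH_BINARY_INV if inv else 0))
    c=max(cv2.findContours(m,cv2.RETR_EXTERNAL,cv2.CHAIN_APPROX_NONE)[0],key=cv2.contourArea).reshape(-1,2)
    return th,(c+.5)/k-.5+[x0,y0]
for nm,roi,ch,inv,z in(("plate",(290,366,178,240),hsv[...,1],1,.01),("plateV",(290,366,178,240),hsv[...,2],1,.01),("jig",(136,218,165,240),hsv[...,2],1,.05)):
    th,c=seg(*roi,ch,inv); P=onz("top",c,z)[:,:2].astype(np.float32)
    b=cv2.minAreaRect(P); print(nm,th,b); print(np.round(cv2.boxPoints(b),4).tolist())
# brass
bm=((hsv[...,0]>10)&(hsv[...,0]<30)&(hsv[...,1]>70)).astype(np.uint8); 
for x0,x1,y0,y1,z in((165,195,180,205,.05),(310,340,185,210,.01)):
    w=np.maximum(hsv[y0:y1,x0:x1,1].astype(float)-60,0); w*=((hsv[y0:y1,x0:x1,0]>8)&(hsv[y0:y1,x0:x1,0]<29)); yy,xx=np.mgrid[y0:y1,x0:x1]
    u=[(w*xx).sum()/w.sum(),(w*yy).sum()/w.sum()]; print("brass",u,(w>0).sum(),onz("top",[u],z))
# stand top rect from crop corners
st=(np.array([[528,226],[604,206],[625,285],[552,305]])+.5)/5-.5+[135,165]
print("stand",onz("top",st,.04))
f=lambda u,v,: (np.array([u,v])+.5)/5-.5+[135,165]
g=lambda u,v: (np.array([u,v])+.5)/3.75-.5+[160,145]
print("rodhead top z=.176",onz("top",[f(566,235)],.176))
print("pins ",tri(f(93,143),g(142,381)),tri(f(293,203),g(290,271)))
print("rod",tri(f(566,235),g(419,72)))
for n,a in (("blue",(488,104)),("pink",(692,118)),("blue2",(694,225)),("pink2",(434,294))): print(n,onz("top",[f(*a)],.16))
cv2.imwrite("pics/c3.png",np.clip(1.5*cv2.resize(im[175:241,285:371],None,fx=8,fy=8,interpolation=cv2.INTER_CUBIC),0,255).astype(np.uint8))
```

```text
plate 18.0 ((0.5519691705703735, -0.21986430883407593), (0.11434318125247955, 0.17464056611061096), 14.158370018005371)
[[0.47519999742507935, -0.14920000731945038], [0.5178999900817871, -0.31850001215934753], [0.6287999749183655, -0.2904999852180481], [0.5860000252723694, -0.12120000272989273]]
plateV 121.0 ((0.551647424697876, -0.21894580125808716), (0.1114409938454628, 0.17372342944145203), 14.650209426879883)
[[0.4758000075817108, -0.14900000393390656], [0.5196999907493591, -0.31709998846054077], [0.6274999976158142, -0.2888999879360199], [0.5835999846458435, -0.12080000340938568]]
jig 103.0 ((0.5862099528312683, 0.25890111923217773), (0.19613957405090332, 0.15053251385688782), 71.04072570800781)
[[0.4832000136375427, 0.19059999287128448], [0.6255000233650208, 0.14169999957084656], [0.689300000667572, 0.3271999955177307], [0.5468999743461609, 0.37610000371932983]]
brass [np.float64(179.51508620689654), np.float64(190.04238505747125)] 29 [[0.62168234 0.25027757 0.05      ]]
brass [np.float64(324.7937559129612), np.float64(197.32450331125827)] 26 [[ 0.58857926 -0.21174927  0.01      ]]
stand [[5.54061276e-01 6.00334552e-02 4.00000000e-02]
 [5.65182689e-01 1.19246009e-02 4.00000000e-02]
 [5.15140481e-01 2.00573267e-04 4.00000000e-02]
 [5.04016682e-01 4.61932532e-02 4.00000000e-02]]
rodhead top z=.176 [[0.53553572 0.02960286 0.176     ]]
pins  (array([0.60806885, 0.31837749, 0.10949262]), np.float64(0.004863118506772729)) (array([0.56641133, 0.19539845, 0.11112333]), np.float64(0.002117023531082818))
rod (array([0.53505368, 0.02955824, 0.17377869]), np.float64(0.0013875488591862464))
blue [[0.61328227 0.07298961 0.16      ]]
pink [[ 0.60138811 -0.04295728  0.16      ]]
blue2 [[ 0.54035891 -0.0420198   0.16      ]]
pink2 [[0.50584002 0.10583698 0.16      ]]
```

View pics/c3.png

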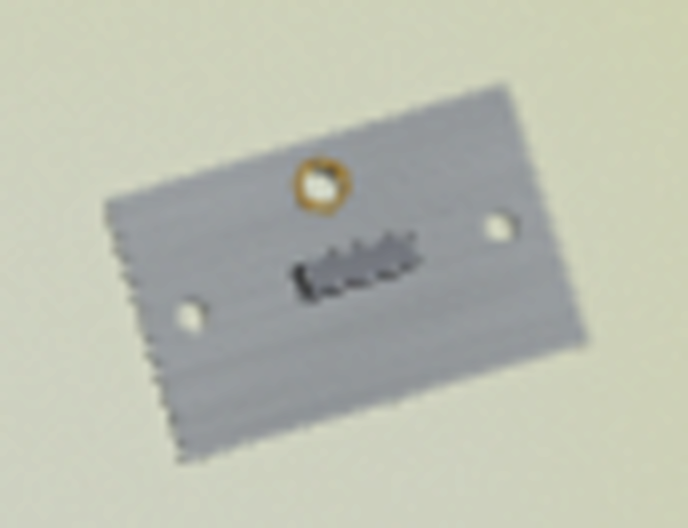

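The plate crop shows the bushing at (320,185) and the pin holes at (192,315) and (501,227).

| Thing | Centre (x, y), m | Yaw | Check |
|---|---|---|---|
| Plate | (0.553, -0.2205) | +14.6° | the rectangle, 111x174 mm, agrees with the bushing |
| Jig | (0.5876, 0.262) | -18.9° | the box agrees with the bushing; pins come out 130 mm apart |
| Rod | (0.535, 0.0296) | – | within 1 mm of the stand's centre; top at z 0.174 |

Now I'll move over the plate.

Emit:
servo_tool(series=[0.16,0.12,0,0.0625,0.3,0.3,0,0.125,0.4,0.45,0,0.1875,0.5,0.58,0,0.25,0.6,0.7,0,0.3125,0.7,0.8,0,0.375,0.8,0.9,0,0.4375,0.8,0.97,0,0.5], jaw=1)

```text
time_s: 0.9
tool_pos: [0.4763, -0.3129, 0.2212]
tool_rot: [0.757, 0.653, 0.0, -0.0]
contact_force: [-0.9, -0.6, -0.0]
finger_gap: 0.0855
grasp_force: 0.0
```

Emit:
servo_tool(series=[0.12,0.14,0,0.07,0.26,0.31,-0.05,0.14,0.262,0.31,-0.2,0.196,0.262,0.31,-0.35,0.196,0.262,0.31,-0.4,0.196,0.262,0.31,-0.4,0.196,0.262,0.31,-0.4,0.196])

```text
time_s: 1.6
tool_pos: [0.5537, -0.2235, 0.1033]
tool_rot: [0.612, 0.791, 0.0, 0.001]
contact_force: [1.0, -0.6, 0.7]
finger_gap: 0.0854
grasp_force: 0.0
```

Run:
```python
from h import *
s=r.sense(); p=s["tool_pos"];q=s["tool_rot"]; print(p,np.degrees(2*np.arctan2(q[1],q[0])),s["contact_force"])
im=r.camera("side"); u=proj("side",[p,[.553,-.2205,.042]]); print(u)
x,y=u[1].astype(int); cv2.imwrite("pics/s1.png",cv2.resize(im[y-50:y+40,x-60:x+60],(800,600),interpolation=cv2.INTER_CUBIC))
```

```text
[ 0.55370607 -0.22354182  0.10334051] 104.59267334689214 [ 1.03812195 -0.57447519  0.65630395]
[[287.32383247 146.24217164]
 [286.26790714 163.27912198]]
```

View pics/s1.png

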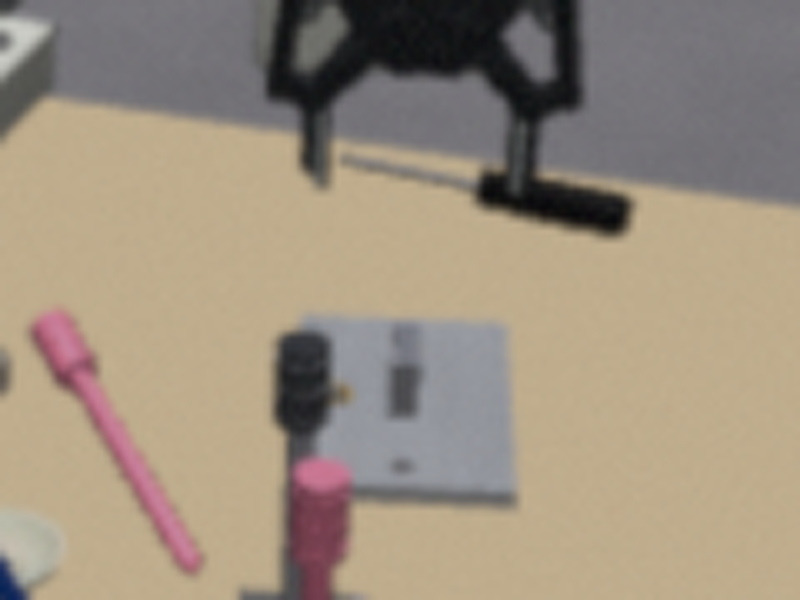

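The gripper is centred over the handle: its tips are at about (415,185), and the handle top is at (405,335) as predicted. A pink rod near (120,440) is now tilted, though, so I'll check the whole scene.

Run:
```python
from h import *
a=r.camera("top")[115:300,100:430]; b=r.camera("side")[100:330,60:400]
a=cv2.resize(a,(535,300));b=cv2.resize(b,(443,300))
o=np.zeros((600,535,3),np.uint8);o[:300]=np.clip(1.5*a,0,255);o[300:,:443]=b
cv2.imwrite("pics/b1.png",o)
```

```text
(no output)
```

View pics/b1.png

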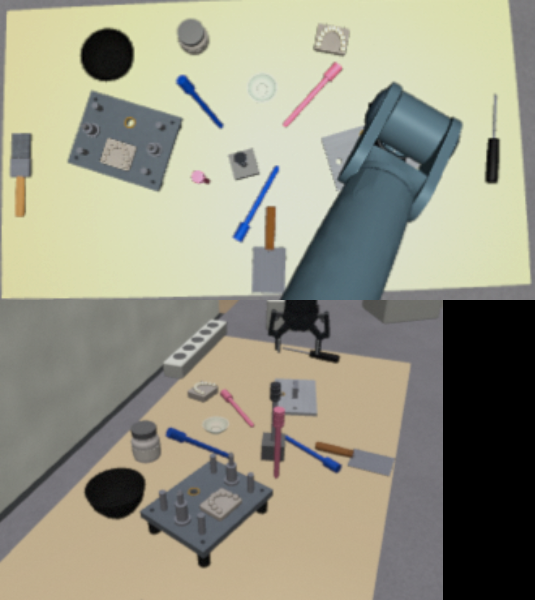

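Three of the decoys (both blue and one pink) toppled on their own, well away from the arm; each stood on a 6 mm foot. The jig, stand, rod and plate haven't moved. I'll go down onto the handle.

Emit:
servo_tool(series=[0,0.008,-0.1,0,0,0.008,-0.2,0,0,0.008,-0.245,0,0,0.008,-0.245,0,0,0.008,-0.245,0])

```text
time_s: 2.25
tool_pos: [0.5539, -0.2207, 0.0295]
tool_rot: [0.611, 0.791, 0.0, 0.001]
contact_force: [-0.7, 0.7, -0.2]
finger_gap: 0.0852
grasp_force: 0.0
```

Emit:
servo_tool(series=[0,0,0,0,0,0,0,0,0,0,0,0,0,0,0,0,0,0,0,0,0,0,0,0,0,0,0,0,0,0,0,0], jaw=0)

```text
time_s: 3.05
tool_pos: [0.5531, -0.22, 0.0284]
tool_rot: [0.611, 0.792, -0.0, 0.0]
contact_force: [-1.6, 0.7, 4.5]
finger_gap: 0.0111
grasp_force: 58.8
```

Emit:
servo_tool(series=[0,0,0.04,0,0,0,0.1,0,0,0,0.2,0,0,0,0.3,0,0,0,0.4,0,0,0,0.5,0,0,0,0.6,0,0,0,0.6,0])

```text
time_s: 3.85
tool_pos: [0.555, -0.2212, 0.2126]
tool_rot: [0.611, 0.792, 0.0, 0.004]
contact_force: [1.6, -1.1, -3.4]
finger_gap: 0.0112
grasp_force: 59.0
```

Emit:
servo_tool(series=[0,0.02,0.08,0,0,0.1,0.16,-0.03,0,0.22,0.17,-0.06,0,0.36,0.17,-0.1,0,0.5,0.17,-0.14,0.03,0.64,0.17,-0.18,0.06,0.78,0.17,-0.22,0.08,0.92,0.17,-0.25])

```text
time_s: 4.65
tool_pos: [0.5759, 0.0579, 0.256]
tool_rot: [0.796, 0.605, -0.001, -0.001]
contact_force: [0.7, 0.3, -4.5]
finger_gap: 0.0109
grasp_force: 59.1
```

Emit:
servo_tool(series=[0.01,0.14,0,-0.01,0.02,0.28,0,-0.02,0.025,0.4,0,-0.029,0.03,0.5,0,-0.029,0.037,0.58,0,-0.029,0.037,0.64,0,-0.029,0.037,0.684,0,-0.029,0.037,0.684,0,-0.029])

```text
time_s: 5.45
tool_pos: [0.5874, 0.2623, 0.2577]
tool_rot: [0.813, 0.583, -0.001, -0.0]
contact_force: [-0.3, -0.2, -5.0]
finger_gap: 0.0112
grasp_force: 59.1
```

Emit:
servo_tool(series=[0,0,-0.1,0,0,0,-0.2,0,0,0,-0.25,0,0,0,-0.27,0,0,0,-0.27,0,0,0,-0.27,0,0,0,-0.27,0,0,0,-0.27,0])

```text
time_s: 6.25
tool_pos: [0.5888, 0.2615, 0.1795]
tool_rot: [0.813, 0.582, 0.001, 0.0]
contact_force: [0.7, -0.1, -5.3]
finger_gap: 0.011
grasp_force: 59.2
```

Run:
```python
from h import *
s=r.sense(); p=s["tool_pos"];q=s["tool_rot"]; print(p,np.degrees(2*np.arctan2(q[1],q[0])),s["contact_force"],s["moment"])
a=r.camera("side"); b=r.camera("top"); cv2.imwrite("pics/side2.png",a);cv2.imwrite("pics/top2.png",b)
u=proj("side",[.5876,.262,.1]).astype(int)[0]; x,y=u-[60,60]; print("crop origin",x,y)
cv2.imwrite("pics/s2.png",cv2.resize(a[y:y+115,x:x+125],None,fx=5,fy=5,interpolation=cv2.INTER_CUBIC))
```

```text
[0.58879114 0.26147802 0.17948342] 71.17437165357043 [ 0.73732401 -0.12462959 -5.27937123] [ 0.00066975  0.00650778 -0.02490725]
crop origin 158 175
```

View pics/s2.png

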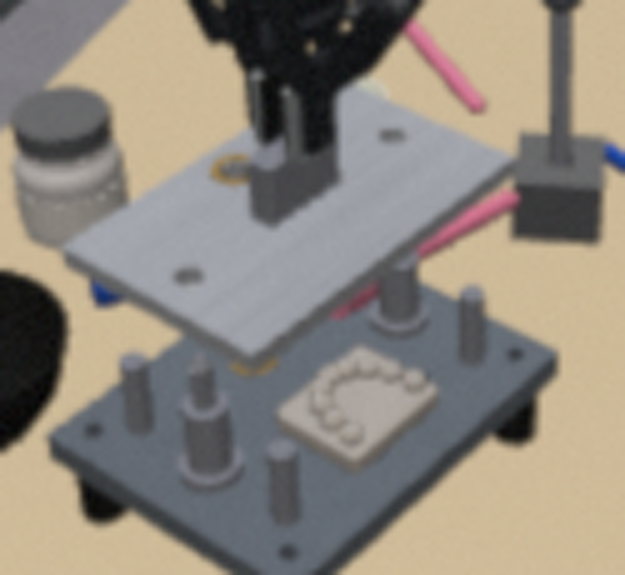

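The plate hangs level above the jig. Its holes are at (188,275) and (392,134), and the left pin's top is at about (201,362). The last pink rod has toppled too, and lies beside the jig. I'll compare the hole positions with the pin positions.

Run:
```python
from h import *
g=lambda u,v: (np.array([u,v])+.5)/5-.5+[158,175]
h1,h2=onz("side",[g(188,275),g(392,134)],.161)
print("holes",h1,h2,"mid",(h1+h2)/2,"d",np.linalg.norm(h1-h2),"yaw",np.degrees(np.arctan2(-(h1-h2)[0],(h1-h2)[1])))
pu=onz("side",[g(234,170)],.161); print("plate bush",pu)
print("pin+",onz("side",[g(201,362)],.118),onz("side",[g(206,404)],.09))
print("rest posts tops",onz("side",[g(134,361),g(283,451),g(471,294)],.09))
a=np.radians(-18.9);R=np.array([[np.cos(a),-np.sin(a)],[np.sin(a),np.cos(a)]])
for q in([0,.065],[45e-3,.065],[-45e-3,.065],[-45e-3,-.065],[.036,0]): print(q,R@q+[.5876,.262])
# jig from first side image: pins, posts, bushing
k=lambda u,v: (np.array([u,v])+.5)/3.75-.5+[160,145]
print("jig bushing side",onz("side",[k(184,382)],.05),"posts",onz("side",[k(92,383),k(239,282),k(346,334),k(203,450)],.09))
```

```text
holes [0.60807783 0.32522898 0.161     ] [0.56594847 0.20288294 0.161     ] mid [0.58701315 0.26405596 0.161     ] d 0.12939643555853747 yaw -19.000937043776194
plate bush [[0.62175413 0.25217441 0.161     ]]
pin+ [[0.60409686 0.32899225 0.118     ]] [[0.60610929 0.32498391 0.09      ]]
rest posts tops [[0.64833775 0.31048819 0.09      ]
 [0.56318892 0.34018341 0.09      ]
 [0.52263222 0.21733933 0.09      ]]
[0, 0.065] [0.60865463 0.32349555]
[0.045, 0.065] [0.65122847 0.30891926]
[-0.045, 0.065] [0.56608079 0.33807183]
[-0.045, -0.065] [0.52397153 0.21508074]
[0.036, 0] [0.62165907 0.25033897]
jig bushing side [[0.61919521 0.25155341 0.05      ]] posts [[0.64887675 0.31056019 0.09      ]
 [0.60491994 0.19155792 0.09      ]
 [0.52205638 0.2182882  0.09      ]
 [0.56424473 0.34003215 0.09      ]]
```

Emit:
servo_tool(series=[-0.005,0.002,-0.03,0,-0.005,0.002,-0.06,0,-0.005,0.002,-0.08,0,-0.005,0.002,-0.1,0,-0.005,0.002,-0.115,0,-0.005,0.002,-0.13,0,-0.005,0.002,-0.13,0])

```text
time_s: 7.05
tool_pos: [0.5864, 0.2618, 0.1383]
tool_rot: [0.813, 0.582, -0.0, -0.0]
contact_force: [0.8, -0.6, -5.3]
finger_gap: 0.011
grasp_force: 59.1
```

Emit:
servo_tool(series=[0,0,-0.015,0,0,0,-0.03,0,0,0,-0.04,0,0,0,-0.05,0,0,0,-0.055,0,0,0,-0.06,0,0,0,-0.06,0])

```text
time_s: 7.75
tool_pos: [0.5865, 0.2618, 0.1208]
tool_rot: [0.813, 0.582, -0.0, 0.0]
contact_force: [0.2, -1.3, -5.2]
finger_gap: 0.0112
grasp_force: 59.1
```

Emit:
servo_tool(series=[0,0,-0.005,0,0,0,-0.01,0,0,0,-0.014,0,0,0,-0.018,0,0,0,-0.018,0])

```text
time_s: 8.25
tool_pos: [0.5868, 0.2619, 0.1184]
tool_rot: [0.813, 0.582, -0.0, 0.0]
contact_force: [-7.4, -2.2, 10.7]
finger_gap: 0.011
grasp_force: 61.0
```

Contact came at z 0.1184, exactly the seated height. I'll release the plate and rise.

Emit:
servo_tool(series=[0,0,0.005,0,0,0,0.005,0,0,0,0.005,0,0,0,0.005,0,0,0,0.005,0], jaw=0.6)

```text
time_s: 8.75
tool_pos: [0.5866, 0.2619, 0.117]
tool_rot: [0.813, 0.582, -0.0, -0.0]
contact_force: [0.1, -0.0, -0.3]
finger_gap: 0.0515
grasp_force: 0.0
```

Emit:
servo_tool(series=[0,0,0.05,0,0,0,0.15,0,0,0,0.27,0,0,0,0.4,0,0,-0.1,0.45,0,0,-0.2,0.45,0,0,-0.3,0.45,0,0,-0.3,0.45,0])

```text
time_s: 9.55
tool_pos: [0.587, 0.1692, 0.2537]
tool_rot: [0.814, 0.58, 0.001, 0.001]
contact_force: [-1.0, 1.1, -0.3]
finger_gap: 0.0514
grasp_force: 0.0
```

Run:
```python
from h import *
s=r.sense(); p=s["tool_pos"];q=s["tool_rot"]; print(p,np.degrees(2*np.arctan2(q[1],q[0])),s["contact_force"],s["finger_gap"])
a=r.camera("side"); b=r.camera("top"); cv2.imwrite("pics/side3.png",a);cv2.imwrite("pics/top3.png",b)
x,y=158,175
A=cv2.resize(a[y-20:y+100,x-10:x+150],(640,480),interpolation=cv2.INTER_CUBIC)
cv2.imwrite("pics/s3.png",A)
```

```text
[0.58700167 0.1692186  0.25365197] 70.96883964004464 [-1.00097488  1.07484227 -0.32391845] 0.051380369697507054
```

View pics/s3.png

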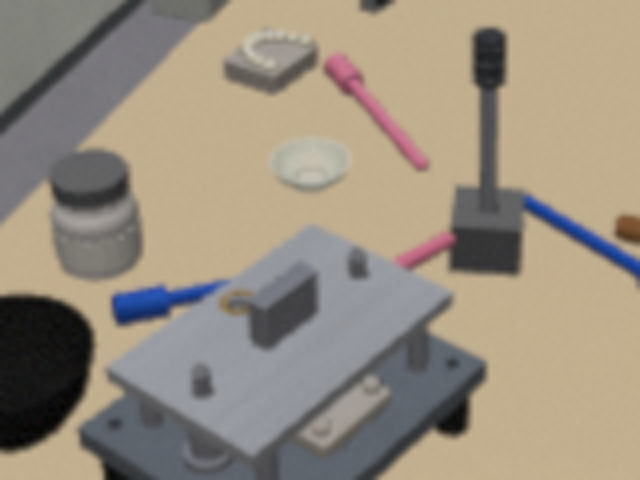

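The plate is seated flush: both pins stick through it (201,378 and 357,262), and its bushing is on the far side, over the base bushing. Next I'll go to the rod.

Emit:
servo_tool(series=[-0.04,-0.12,0,0,-0.1,-0.26,0,0,-0.15,-0.4,0,0,-0.172,-0.474,0,0,-0.172,-0.474,-0.05,0,-0.172,-0.474,-0.1,0,-0.172,-0.474,-0.1,0,-0.172,-0.474,-0.1,0])

```text
time_s: 10.45
tool_pos: [0.5346, 0.031, 0.221]
tool_rot: [0.813, 0.583, -0.001, -0.001]
contact_force: [-0.7, 0.2, -0.5]
finger_gap: 0.0511
grasp_force: 0.0
```

Emit:
servo_tool(series=[0.001,-0.004,-0.08,0,0.001,-0.004,-0.16,0,0.001,-0.004,-0.21,0,0.001,-0.004,-0.225,0,0.001,-0.004,-0.225,0,0.001,-0.004,-0.225,0,0.001,-0.004,-0.225,0])

```text
time_s: 11.15
tool_pos: [0.5361, 0.0284, 0.1559]
tool_rot: [0.813, 0.582, 0.001, 0.001]
contact_force: [0.1, 0.9, 0.3]
finger_gap: 0.0515
grasp_force: 0.0
```

Emit:
servo_tool(series=[0,0,0,0,0,0,0,0,0,0,0,0,0,0,0,0,0,0,0,0,0,0,0,0,0,0,0,0], jaw=0)

```text
time_s: 11.85
tool_pos: [0.5358, 0.0284, 0.1554]
tool_rot: [0.813, 0.582, 0.001, 0.0]
contact_force: [0.1, 0.2, 5.5]
finger_gap: 0.0189
grasp_force: 58.8
```

Emit:
servo_tool(series=[0,0,0.03,0,0,0,0.08,0,0,0,0.14,0,0,0,0.22,0,0,0,0.3,0,0,0,0.38,0,0,0,0.44,0,0,0,0.47,0])

```text
time_s: 12.65
tool_pos: [0.5357, 0.0285, 0.2983]
tool_rot: [0.813, 0.582, 0.001, 0.001]
contact_force: [0.3, 0.8, -2.4]
finger_gap: 0.0193
grasp_force: 58.9
```

Emit:
servo_tool(series=[0.03,0.06,0,0,0.08,0.18,0,0,0.13,0.32,0,0,0.18,0.46,0,0,0.23,0.58,0,0,0.26,0.67,0,0,0.28,0.72,0,0,0.283,0.737,0,0])

```text
time_s: 13.45
tool_pos: [0.6197, 0.2511, 0.2945]
tool_rot: [0.813, 0.583, -0.001, -0.001]
contact_force: [-0.8, 0.3, -1.2]
finger_gap: 0.0193
grasp_force: 58.9
```

Emit:
servo_tool(series=[0,0,-0.03,0,0,0,-0.06,0,0,0,-0.09,0,0,0,-0.1,0,0,0,-0.1,0,0,0,-0.1,0])

```text
time_s: 14.05
tool_pos: [0.6203, 0.2493, 0.2659]
tool_rot: [0.813, 0.582, 0.0, 0.0]
contact_force: [-0.4, -0.1, -1.0]
finger_gap: 0.0189
grasp_force: 58.9
```

Run:
```python
from h import *
s=r.sense(); p=s["tool_pos"]; print(p,s["contact_force"],s["moment"])
a=r.camera("side"); cv2.imwrite("pics/side4.png",a)
x,y=170,165
cv2.imwrite("pics/s4.png",cv2.resize(a[y:y+75,x:x+100],(800,600),interpolation=cv2.INTER_CUBIC))
print(proj("side",[[*p[:2],p[2]-.1454],[.6206,.2503,.1]]))
```

```text
[0.62025091 0.24929944 0.26586791] [-0.38364991 -0.07384938 -0.99146277] [ 0.04110264 -0.01989745  0.01239629]
[[206.76460081 222.45700531]
 [207.02138613 229.68661783]]
```

View pics/s4.png

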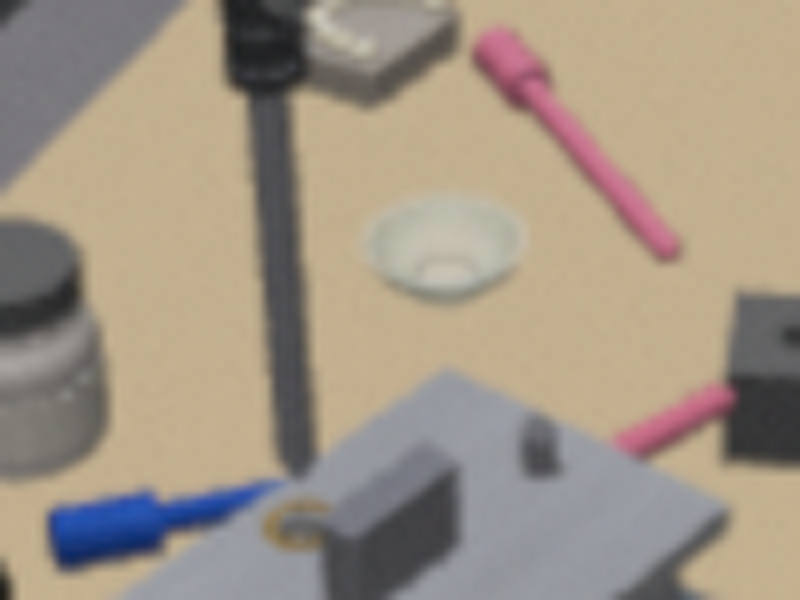

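The rod hangs upright with its foot at (298,468), just above the plate bushing, whose centre is at about (300,524). I'll work out the offset numerically.

Run:
```python
from h import *
g=lambda u,v: (np.array([u,v])+.5)/8-.5+[170,165]
p=r.sense()["tool_pos"]
print("foot",onz("side",[g(298,470)],.1205),"bush",onz("side",[g(300,524)],.1))
u=proj("side",[[*p[:2],z] for z in(.13,.2,.235)]); print("pred line",(u-[170,165]+.5)*8-.5,"seen (297,440),(270,95)")
```

```text
foot [[0.61879573 0.25217231 0.1205    ]] bush [[0.61993218 0.25151674 0.1       ]]
pred line [[294.77708579 436.67244749]
 [277.72713377 230.40923428]
 [268.56579535 119.53700002]] seen (297,440),(270,95)
```

Emit:
servo_tool(series=[0.002,0,-0.02,0,0.002,0,-0.04,0,0.002,0,-0.055,0,0.002,0,-0.07,0,0.002,0,-0.085,0,0.002,0,-0.085,0])

```text
time_s: 14.7
tool_pos: [0.6204, 0.2495, 0.239]
tool_rot: [0.813, 0.582, -0.001, -0.0]
contact_force: [0.2, -0.4, -1.8]
finger_gap: 0.0192
grasp_force: 58.9
```

Emit:
servo_tool(series=[0,0,-0.02,0,0,0,-0.04,0,0,0,-0.06,0,0,0,-0.08,0,0,0,-0.1,0,0,0,-0.115,0,0,0,-0.115,0])

```text
time_s: 15.4
tool_pos: [0.6203, 0.2495, 0.2045]
tool_rot: [0.813, 0.582, -0.001, -0.0]
contact_force: [-0.5, -0.1, -2.6]
finger_gap: 0.0188
grasp_force: 58.9
```

Free travel with no side force. I'll go on through the base bushing.

Emit:
servo_tool(series=[0,0,-0.015,0,0,0,-0.03,0,0,0,-0.045,0,0,0,-0.06,0,0,0,-0.07,0,0,0,-0.08,0,0,0,-0.08,0])

```text
time_s: 16.1
tool_pos: [0.6206, 0.2495, 0.181]
tool_rot: [0.813, 0.582, -0.0, -0.0]
contact_force: [0.1, -0.0, -2.9]
finger_gap: 0.019
grasp_force: 58.9
```

Emit:
servo_tool(series=[0,0,-0.015,0,0,0,-0.03,0,0,0,-0.045,0,0,0,-0.06,0,0,0,-0.062,0,0,0,-0.062,0,0,0,-0.062,0,0,0,-0.062,0])

```text
time_s: 16.9
tool_pos: [0.6207, 0.2497, 0.1631]
tool_rot: [0.813, 0.582, -0.0, -0.0]
contact_force: [0.6, -0.3, -0.9]
finger_gap: 0.0191
grasp_force: 58.9
```

Run:
```python
from h import *
s=r.sense(); p=s["tool_pos"]; print(p,s["contact_force"],s["moment"],np.abs(s["qvel"]).max())
# plate still where it was: compare with picture taken after release (plate's near corner area)
a=r.camera("side"); b=cv2.imread("pics/side3.png")
print("plate diff",np.abs(a[225:285,175:262].astype(int)-b[225:285,175:262]).mean(axis=(0,1)), "ref",np.abs(a[100:140,300:340].astype(int)-b[100:140,300:340]).mean())
# foot colour below base: head-bottom row expected vs dark mask along shaft line
u=proj("side",[[*p[:2],z] for z in(.105,.13,.14,.145,.15,.155)]).round().astype(int)
print([(z,a[v,x].tolist()) for z,(x,v) in zip((.105,.13,.14,.145,.15,.155),u)])
```

```text
[0.62067244 0.24965982 0.16311464] [ 0.55635199 -0.26488578 -0.91540603] [-0.03102964 -0.06334505  0.01962799] 0.0012489424025868316
plate diff [7.08716475 7.05363985 7.03908046] ref 6.58375
[(0.105, [86, 82, 83]), (0.13, [89, 85, 86]), (0.14, [57, 56, 54]), (0.145, [57, 54, 54]), (0.15, [38, 36, 34]), (0.155, [58, 57, 55])]
```

```bash
python3 -c "
from plant import r
print(r.sign_off())"
```

```text
the job is handed in; nothing more can be done
None
```

I handed the job in at about 17 s: the plate is seated flush on the jig, and the rod is held upright through both bushings, its foot about 18 mm above the bench by calculation (17 mm below the base); all four pink and blue decoy rods toppled during the run without the gripper going near them.

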